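# Tuck a bin stop under the lapped shelf liner and hold it down

## Robot

A 6-joint arm with a two-finger parallel gripper is mounted at the origin on the work surface. World frame = base frame: x ahead of the robot, y to its left, z up, the work surface at z = 0. Lengths are in m, angles in rad, forces in N, time in s.
With the tool pointing down it reaches from about 0.4 to 0.825 m from the base axis. Payload 7 kg.
Tool frame: the origin (TCP) lies at the very end of the fingers, on their centre line; the grasp point (between the pads) lies arm.hold_point_z behind it (arm.hold_point_z is the distance from the TCP to the grasp point, in m); z points along the fingers, y is the line along which they close (so a half turn about z gives the same grasp; the last joint's range is limited). The gripper opens to 88 mm and grips with 3 to 60 N. Pads are 19 mm wide; open, the fingers measure 130 mm over their backs; the gripper's body (78 mm by 193 mm) begins 47 mm behind the grasp point.
Start: joints at [-0.971, 0.359, 0.012, 0, -1.224, -0.288], TCP at [0.207, -0.642, 0.227] pointing down, gripper open.
Joint ranges: [-3.07, 3.07], [-1.43, 2.12], [-1.02, 1.25], [-3.03, 1.67], [-3.05, -0], [-3.03, 3.03]. Speed limits (rad/s): [2.39, 2.39, 3.01, 3.14, 3.14, 3.14].

## Interface

Orientations are given as [roll, pitch, yaw] about the fixed x, y, z axes, in that order (R = Rz(yaw) Ry(pitch) Rx(roll)).
In Python, from station import arm gives the robot as it stands.
- The arm moves only by the tool send_path, called after "Request:" in YAML: its name, and indented under it one key for each argument. Schema: {"type":"object","properties":{"plan":{"type":"array","items":{"type":"array","items":{"type":"number"},"minItems":5,"maxItems":5},"minItems":1,"maxItems":20},"grip_n":{"type":"number"},"only":{"type":"string"},"quiet":{"type":"boolean"},"lines":{"type":"string"}},"required":["plan"],"additionalProperties":false}. plan is a list of rows, 1 to 20 of them, each of 5 numbers: the finger opening in m, then dx, dy, dz in parts of the range, where 1.0 means 0.5 m, then a turn about the tool's z in normalised numbers (1 is 2 rad); each row is the pose to reach, as a shift and turn from the pose commanded when the call began, along the tool's axes at that moment; what a row does not reach only later rows make up. A row lasts 1/12 s, in which the tool goes at most 0.0417 m and 0.125 rad, less where a joint would pass 70% of its speed; a pose out of reach is approached as far as the arm can. The fingers move at their own pace and stop on an object; grip_n is the grip in N (left out, the last holds). Time passes only in rows, so rows that do not move let the fingers close. The tool returns the time, the measured TCP pose, the force, the opening and the grip force at its end. only (a regular expression) keeps the lines of the reply that match it, lines (a string "A,B") keeps lines A to B, and quiet returns only ok. No shift or turn number may pass 1 either way. Input that does not fit is refused with a message, and nothing moves.
- arm.get_state(): the state, without advancing time (a new reading comes with each control period).
- arm.grab_frame(name): name is "scene" or "top" or "wrist"; returns the picture (480x640x3 uint8, red, green, blue); there is no depth.
- arm.camera_params(name): a dict with "fx", "fy", "cx", "cy" (pixels), "D" ([k1, k2, p1, p2, k3] as OpenCV has them; the pictures are not rectified), "T" (4x4, takes a point from camera to world coordinates); the wrist camera has in their place "hand_eye" (4x4, takes a point from camera to tool coordinates, whose origin is the TCP and whose axes are the flange's). Camera axes: x right, y down, z forward; pixel columns grow to the right and rows downward; lengths in m; the calibration is good to about 2 mm. A picture is of the moment at which its call begins: read the wrist's pose just before it. camera_params takes no time and is no camera call.
- arm.job_done(): hands the job in; it is judged then, once.
The state is a dict: "t": time; "q": joint angles; "qd": joint speeds; "joint_efforts": joint torques, N m; "eef_pos": TCP position; "ee_rot": TCP orientation; "force": force on the tool from outside, world axes, zero at the start; "moment": the same for the moment, N m; "width": finger opening in m; "gripper_force": force on a finger pad.
Only numpy, scipy, OpenCV 4.12 (cv2) and the standard library are available. Lean on these libraries where they do the work, as an engineer would, in place of code of your own. Each camera call takes 0.05 s, during which the arm holds its last target. There are 200 camera calls.

## Task

Of the two loose aluminium bin stops on the bench, take the one that is as long as the shelf's steel liner sheet is wide, and set its flat foot on the bare front strip of the green-grey shelf with the upright rail on the near side. Slide the foot's edge about 20 mm under the raised lapped margin of the liner along its whole length, its ends level with the liner's sides, without lifting the liner. Finish while still holding the stop and pressing it firmly flat on the shelf (about 10 N, ready to be screwed down): do not let go of it, and leave everything else where it is.

Things in the scene. Friction and masses are not known exactly. Their poses are not given: they have to be found in the camera images.
- shelf: Fixed green-grey steel shelf pan on the bench, 370 mm deep (x), 280 mm wide (y), flat deck 30 mm above the bench. Origin at bench height under the middle of the liner's front edge; +x points away from the robot, in under the liner. Deck bare from x = -100 mm (shelf front) to 0; the liner, 220 mm wide, centred on y = 0, covers x = 0 to 255 mm.
- lap_edge (a point): Point on the deck, 30 mm above the shelf's origin, straight below the middle of the liner's front (lapped) edge; axes as the shelf's. The liner's front 36 mm is joggled up to lap over a stop: 7 mm clear height above the deck, the foremost 8 mm flared up to about 10 mm; a closed step 36 mm in from the edge.
- liner (a joint): Springy front part of the galvanised sheet liner (2 mm steel, 220 mm wide), screwed down at its rear; it flexes up about a line 115 mm behind its front edge. 0 = lying down as at the start, grows as the front edge is lifted (rad; 0.035 = edge up 4 mm). About 2 N upward at the edge starts to lift it, and it springs back.
- stop_long: Loose L-shaped aluminium bin stop, 220 mm long (along its y), about 0.26 kg, lying foot down; the one to fit. Foot 4 mm thick, x = -5 to +75 mm (+75 is the edge to tuck). Upright rail 10 mm thick (x = -5 to +5 mm), full length, its top 44 mm above the underside. Origin on the underside, below the middle of the rail.
- stop_long_toe_left (a point): Corner of the long stop's foot edge at its +y end, on the underside: x = 75, y = 110, z = 0 mm in the stop.
- stop_long_toe_right (a point): Corner of the long stop's foot edge at its -y end, on the underside: x = 75, y = -110, z = 0 mm in the stop.
- stop_short: The other loose aluminium bin stop, same section, 150 mm long, about 0.18 kg, same origin and axes: too short, to be left alone.
- bin: Blue plastic parts bin, 200 x 140 x 85 mm, with steel bushings in it; origin under its middle. Bystander.
- bushing: Loose steel bushing standing on the bench, 48 mm diameter, 50 mm high, 28 mm bore; origin under its middle. Bystander.
- driver: Screwdriver 200 mm long lying on the bench, handle to its -x. Bystander.

How it is judged:
On the way, in this order (a step that is already met when the one before it is completed fails the run):
1. the long bin stop is held clear above the bench (height (world z) of stop_long above 0.036 m and contact force between the fingers and stop_long above 2 N), for 0.2 s.
2. the foot's edge is tucked under the lapped margin along its whole length, the liner lying down (z of stop_long in the frame of lap_edge above -0.003 m and x of stop_long in the frame of lap_edge below -0.03 m and x of each of stop_long_toe_left, stop_long_toe_right in the frame of lap_edge above 0.013 m and z of each of stop_long_toe_left, stop_long_toe_right in the frame of lap_edge below 0.003 m and y of stop_long in the frame of lap_edge between -0.01 and 0.01 m and value of joint liner below 0.02 rad), for 0.2 s.
At the end, for the whole second after the job is handed in: Long stop: both foot corners 13 mm or more under the liner's edge and within 3 mm of the deck, centred within 10 mm, tilt under 2 degrees, at rest, pressed on the shelf with over 5 N, fingers on it with over 5 N; liner lifted under 0.02 rad (all of step 2 and angle between stop_long's own z axis and vertical below 0.035 rad and contact force between stop_long and shelf above 5 N and contact force between the fingers and stop_long above 5 N and linear speed of stop_long below 0.02 m/s); the arm keeps its last pose, push and grip.
It fails at once if the liner is lifted (front edge up by more than about 4 mm) (value of joint liner above 0.035 rad).
It fails at once if a bystander (stop_short) is moved more than 30 mm (distance of stop_short from where it was at the start of the episode above 0.03 m).
It fails at once if a bystander (bin) is moved more than 30 mm (distance of bin from where it was at the start of the episode above 0.03 m).
It fails at once if a bystander (bushing) is moved more than 30 mm (distance of bushing from where it was at the start of the episode above 0.03 m).
It fails at once if a bystander (driver) is moved more than 30 mm (distance of driver from where it was at the start of the episode above 0.03 m).
It also fails if it takes over 38 s, if anything falls off the work surface, if the arm or the gripper's body presses on something with over 40 N, if the wrist force passes 120 N, or if a joint passes its speed limit or range.

## Working session

There is one attempt and no reset: what is moved stays moved. The work goes in short steps, Python scripts to look and compute and a tool call to move; the robot and the scene stay as the last step left them, time stands still between calls to the robot, and variables do not carry over. Pictures are saved under pics/ and viewed, at most 10 in all, crops included, and the job is handed in when it is done.

```bash
ls; mkdir -p pics; python3 - <<'E'
from station import arm
import cv2,numpy as np
for n in ["scene","top"]:
    im=arm.grab_frame(n); cv2.imwrite(f"pics/{n}0.png",im[:,:,::-1])
    p=arm.camera_params(n); print(n,{k:np.round(v,4).tolist() for k,v in p.items()})
print({k:np.round(v,4).tolist() for k,v in arm.camera_params("wrist").items()})
print(arm.hold_point_z, arm.get_state())
E
```

```text
pics
station.py
scene {'fx': 520.3993, 'fy': 520.3993, 'cx': 319.7568, 'cy': 246.6262, 'D': [0.0501, 0.0, 0.0, 0.0, 0.0], 'T': [[-0.5053, 0.5702, -0.6478, 1.4574], [0.8629, 0.3289, -0.3836, 0.5186], [-0.0056, -0.7528, -0.6582, 0.95], [0.0, 0.0, 0.0, 1.0]]}
top {'fx': 544.5156, 'fy': 544.5156, 'cx': 314.4479, 'cy': 240.2203, 'D': [-0.0681, 0.0, 0.0, 0.0, 0.0], 'T': [[0.0185, -0.9809, 0.1936, 0.1936], [-0.9998, -0.0195, -0.0029, 0.0005], [0.0066, -0.1936, -0.9811, 1.7927], [0.0, 0.0, 0.0, 1.0]]}
{'fx': 417.2709, 'fy': 417.2709, 'cx': 325.7118, 'cy': 233.2772, 'D': [0.0302, 0.0, 0.0, 0.0, 0.0], 'hand_eye': [[-0.0007, -0.9591, -0.2832, 0.076], [1.0, -0.0006, -0.0003, 0.0019], [0.0002, -0.2832, 0.9591, -0.1579], [0.0, 0.0, 0.0, 1.0]]}
0.0188 {'t': 0.1, 'q': array([-9.70883141e-01,  3.59299291e-01,  1.11551758e-02, -2.88283254e-04,
       -1.22409088e+00, -2.88061458e-01]), 'qd': array([-1.28923509e-03, -9.12035552e-04,  2.02652979e-03,  2.79117742e-03,
       -4.69752434e-05,  1.34827727e-03]), 'joint_efforts': array([-1.93516949e-03, -5.84163380e+01,  2.93749005e+01,  7.01547503e+00,
        1.02031013e-02, -7.03499995e-05]), 'eef_pos': array([ 0.20691672, -0.6420512 ,  0.2257324 ]), 'ee_rot': array([ 3.14013626e+00, -1.48898327e-04, -2.82983897e+00]), 'force': array([-0.76557571, -1.01909494,  0.3569821 ]), 'moment': array([-0.02728939,  0.02008155,  0.04328285]), 'gripper_force': 0.0, 'width': 0.08760075663780008}
```

View pics/top0.png

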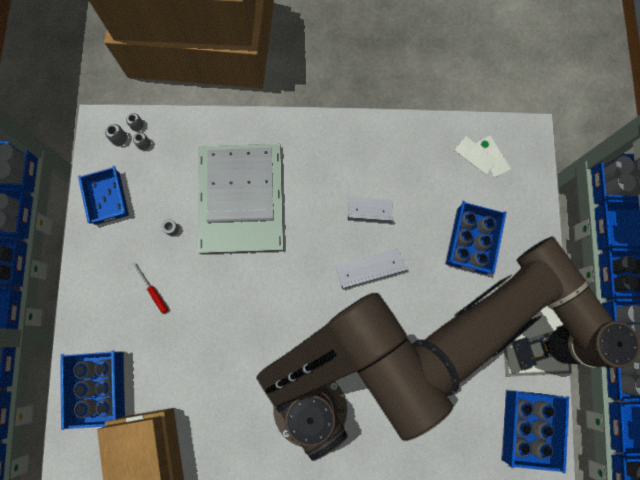

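View pics/scene0.png

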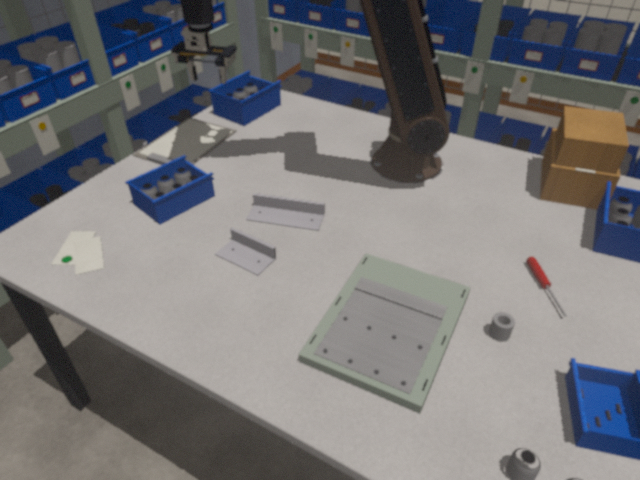

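The top view shows the shelf at about (199–284, 146–252), with the liner's front edge near row 221. The long stop lies at about (336–408, 250–290) and the short stop at (348–394, 198–222). I'll zoom in on this area for measuring.

```bash
python3 - <<'E'
import cv2
im=cv2.imread("pics/top0.png")[140:300,190:420]
cv2.imwrite("pics/crop.png",cv2.resize(im,(0,0),fx=3.4,fy=3.4,interpolation=cv2.INTER_CUBIC))
E
```

```text
(no output)
```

View pics/crop.png

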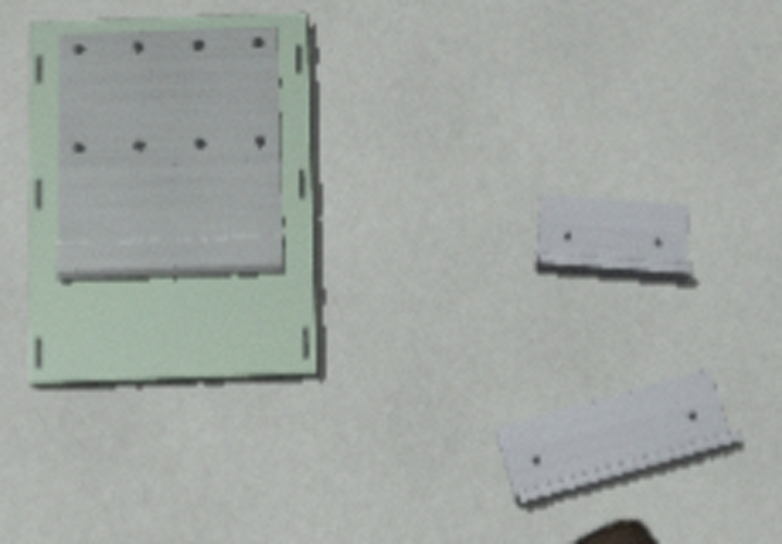

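The crop shows:
- **Shelf deck corners:** (31,384), (317,374), (305,15), (29,21).
- **Liner front edge:** (59,275) to (284,271).
- **Long stop:** toe corners at (499,431) and (706,372), near rail line from (519,502) to (741,441).

```bash
cat > h.py <<'E'
from station import arm
import cv2,numpy as np
from scipy.spatial.transform import Rotation as R
def ray(name,uv,z,T=None):
    p=arm.camera_params(name); K=np.array([[p['fx'],0,p['cx']],[0,p['fy'],p['cy']],[0,0,1]])
    if T is None:T=np.array(p['T'])
    n=cv2.undistortPoints(np.array([uv],float),K,np.array(p['D']))[0,0]
    d=T[:3,:3]@[n[0],n[1],1]; o=T[:3,3]; return o+d*(z-o[2])/d[2]
def wristT():
    s=arm.get_state(); T=np.eye(4); T[:3,:3]=R.from_euler('xyz',s['ee_rot']).as_matrix(); T[:3,3]=s['eef_pos']
    return T@np.array(arm.camera_params('wrist')['hand_eye'])
E
python3 - <<'E'
from h import *
np.set_printoptions(precision=4,suppress=True)
def c(u,v,z): return ray('top',(189.65+(u+.5)/3.4,139.65+(v+.5)/3.4),z)
S=[c(31,384,.03),c(317,374,.03),c(305,15,.03),c(29,21,.03)]
L=[c(59,275,.04),c(284,271,.04),c(278,27,.032),c(58,32,.032)]
B=[c(499,431,.004),c(706,372,.004),c(741,441,.044),c(519,502,.044)]
for n,P in(('shelf',S),('liner',L),('stop',B)):
    P=np.array(P);print(n);print(P)
    print('len',[round(np.linalg.norm(P[i]-P[i-3]),4) for i in range(4)],'yaw',[np.degrees(np.arctan2(*(P[a]-P[b])[[1,0]])).round(2) for a,b in((0,1),(3,2),(2,1),(3,0))])
E
```

```text
shelf
[[0.492  0.3747 0.03  ]
 [0.5074 0.098  0.03  ]
 [0.8743 0.1213 0.03  ]
 [0.863  0.3997 0.03  ]]
len [np.float64(0.2771), np.float64(0.3677), np.float64(0.2786), np.float64(0.3719)] yaw [np.float64(93.18), np.float64(92.32), np.float64(3.62), np.float64(3.85)]
liner
[[0.5984 0.3516 0.04  ]
 [0.6066 0.1326 0.04  ]
 [0.8602 0.1479 0.032 ]
 [0.851  0.3691 0.032 ]]
len [np.float64(0.2192), np.float64(0.2542), np.float64(0.2215), np.float64(0.2534)] yaw [np.float64(92.15), np.float64(92.39), np.float64(3.44), np.float64(3.97)]
stop
[[ 0.459  -0.0797  0.004 ]
 [ 0.5215 -0.283   0.004 ]
 [ 0.4478 -0.3095  0.044 ]
 [ 0.3855 -0.0976  0.044 ]]
len [np.float64(0.2126), np.float64(0.088), np.float64(0.2208), np.float64(0.0856)] yaw [np.float64(107.09), np.float64(106.38), np.float64(-160.18), np.float64(-166.31)]
```

Careful with the scale: shifts go in shares of 0.5 m and turns go in shares of 2 rad. That gives: 0.353 m is 0.706, -0.338 m is -0.676, -1.545 rad is -0.7725.

Request:
send_path:
  plan:
    - [0.088, -0.676, 0.706, 0, -0.7725]
    - [0.088, -0.676, 0.706, 0, -0.7725]
    - [0.088, -0.676, 0.706, 0, -0.7725]
    - [0.088, -0.676, 0.706, 0, -0.7725]
    - [0.088, -0.676, 0.706, 0, -0.7725]
    - [0.088, -0.676, 0.706, 0, -0.7725]
    - [0.088, -0.676, 0.706, 0, -0.7725]
    - [0.088, -0.676, 0.706, 0, -0.7725]
    - [0.088, -0.676, 0.706, 0, -0.7725]
    - [0.088, -0.676, 0.706, 0, -0.7725]
    - [0.088, -0.676, 0.706, 0, -0.7725]
    - [0.088, -0.676, 0.706, 0, -0.7725]
    - [0.088, -0.676, 0.706, 0, -0.7725]
    - [0.088, -0.676, 0.706, 0, -0.7725]
    - [0.088, -0.676, 0.706, 0, -0.7725]
    - [0.088, -0.676, 0.706, 0, -0.7725]
  grip_n: 40

```text
t: 1.43
eef_pos: [0.42, -0.2032, 0.2264]
ee_rot: [3.141, 0.0, -1.287]
force: [-0.8, -0.1, -0.1]
width: 0.088
gripper_force: 0.0
```

```bash
python3 - <<'E'
from h import *
np.set_printoptions(precision=4,suppress=True)
T=wristT(); im=arm.grab_frame('wrist'); np.save('T1.npy',T); cv2.imwrite('pics/w1.png',im[:,:,::-1]); s=arm.get_state(); print(s['eef_pos'],s['ee_rot'],s['q'])
E
```

```text
[ 0.42   -0.2034  0.2264] [ 3.1412  0.0002 -1.2876] [-0.0275  0.009  -0.4274 -0.     -1.1349  0.3107]
```

View pics/w1.png

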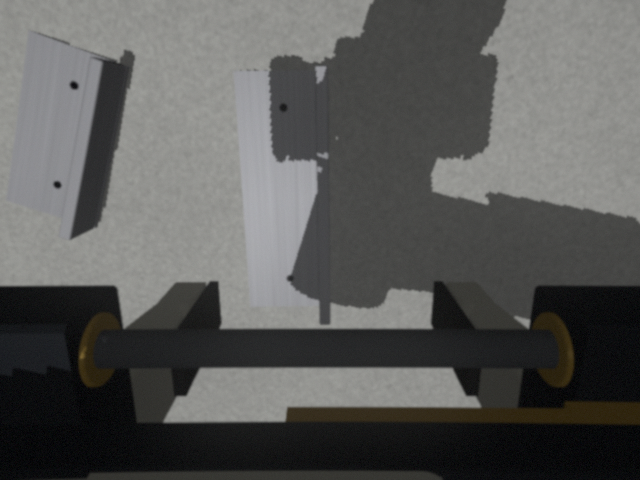

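The wrist view shows the long stop: toe corners at about (235,71) and (250,305), rail top strip from (317–328, 67) to (320–330, 323). The rail sits between the fingers, and the short stop is to the left.

```bash
python3 - <<'E'
from h import *
np.set_printoptions(precision=4,suppress=True)
T=np.load('T1.npy')
P=[ray('wrist',uv,z,T) for uv,z in(((235,71),.004),((250,305),.004),((317,67),.044),((328,67),.044),((320,323),.044),((330,323),.044))]
P=np.array(P);print(P)
e=lambda a,b:np.degrees(np.arctan2(*(P[a]-P[b])[[1,0]]))
print('yaws',e(0,1),e(2,4),e(3,5),'len',np.linalg.norm(P[0]-P[1]),np.linalg.norm(P[2]-P[4]),'mid rail',P[2:].mean(0),'mid toe',P[:2].mean(0))
E
```

```text
[[ 0.5239 -0.2833  0.004 ]
 [ 0.4618 -0.0742  0.004 ]
 [ 0.4563 -0.3026  0.044 ]
 [ 0.4483 -0.3049  0.044 ]
 [ 0.3946 -0.0955  0.044 ]
 [ 0.3859 -0.098   0.044 ]]
yaws -73.46587577784115 -73.42639952418057 -73.23271250133702 len 0.21812361544442327 0.21609532691213043 mid rail [ 0.4213 -0.2002  0.044 ] mid toe [ 0.4929 -0.1787  0.004 ]
```

Converted, 0.216 m is 0.432, -0.003 m is -0.006, -0.006 rad is -0.003.

Request:
send_path:
  plan:
    - [0.088, -0.006, -0.004, 0.08, -0.003]
    - [0.088, -0.006, -0.004, 0.16, -0.003]
    - [0.088, -0.006, -0.004, 0.24, -0.003]
    - [0.088, -0.006, -0.004, 0.3, -0.003]
    - [0.088, -0.006, -0.004, 0.36, -0.003]
    - [0.088, -0.006, -0.004, 0.4, -0.003]
    - [0.088, -0.006, -0.004, 0.42, -0.003]
    - [0.088, -0.006, -0.004, 0.432, -0.003]
    - [0.088, -0.006, -0.004, 0.432, -0.003]
    - [0.088, -0.006, -0.004, 0.432, -0.003]
  grip_n: 45

```text
t: 2.32
eef_pos: [0.4216, -0.1999, 0.0108]
ee_rot: [3.142, -0.0, -1.28]
force: [-0.1, -0.5, 1.1]
width: 0.0876
gripper_force: 0.0
```

Request:
send_path:
  plan:
    - [0, 0, 0, 0, 0]
    - [0, 0, 0, 0, 0]
    - [0, 0, 0, 0, 0]
    - [0, 0, 0, 0, 0]
    - [0, 0, 0, 0, 0]
    - [0, 0, 0, 0, 0]
    - [0, 0, 0, 0, 0]
    - [0, 0, 0, 0, 0]
    - [0, 0, 0, 0, 0]
    - [0, 0, 0, 0, 0]
  grip_n: 45

```text
t: 3.15
eef_pos: [0.4215, -0.1993, 0.0105]
ee_rot: [3.141, 0.0, -1.279]
force: [-1.0, -0.5, -0.6]
width: 0.0266
gripper_force: 0.0
```

Request:
send_path:
  plan:
    - [0, 0, 0, 0, 0]
    - [0, 0, 0, 0, 0]
    - [0, 0, 0, 0, 0]
    - [0, 0, 0, 0, 0]
    - [0, 0, 0, 0, 0]
    - [0, 0, 0, 0, 0]
  grip_n: 45

```text
t: 3.65
eef_pos: [0.4214, -0.1993, 0.0105]
ee_rot: [3.141, 0.0, -1.279]
force: [-0.4, 0.2, -0.5]
width: 0.0101
gripper_force: 45.0
```

Converted, -0.1 m is -0.2, -0.07 m is -0.14.

Request:
send_path:
  plan:
    - [0, 0, 0, -0.03, 0]
    - [0, 0, 0, -0.08, 0]
    - [0, 0, 0, -0.14, 0]
    - [0, 0, 0, -0.2, 0]
    - [0, 0, 0, -0.2, 0]
    - [0, 0, 0, -0.2, 0]
    - [0, 0, 0, -0.2, 0]
  grip_n: 45

```text
t: 4.23
eef_pos: [0.4207, -0.1991, 0.1099]
ee_rot: [3.141, 0.001, -1.279]
force: [-0.4, -0.4, -4.3]
width: 0.0097
gripper_force: 45.0
```

Request:
send_path:
  plan:
    - [0, -0.04, -0.02, 0, 0.01]
    - [0, -0.1, -0.05, 0, 0.025]
    - [0, -0.16, -0.08, 0, 0.03]
    - [0, -0.22, -0.11, 0, 0.04]
    - [0, -0.28, -0.14, 0, 0.05]
    - [0, -0.34, -0.17, 0, 0.06]
    - [0, -0.4, -0.2, 0, 0.07]
    - [0, -0.46, -0.23, 0, 0.08]
    - [0, -0.52, -0.26, 0, 0.09]
    - [0, -0.58, -0.29, 0, 0.1]
    - [0, -0.64, -0.32, 0, 0.11]
    - [0, -0.7, -0.35, 0, 0.119]
    - [0, -0.75, -0.376, 0, 0.119]
    - [0, -0.78, -0.39, 0, 0.119]
    - [0, -0.79, -0.396, 0, 0.119]
    - [0, -0.79, -0.396, 0.03, 0.119]
    - [0, -0.79, -0.396, 0.07, 0.119]
    - [0, -0.79, -0.396, 0.1, 0.119]
    - [0, -0.79, -0.396, 0.11, 0.119]
    - [0, -0.79, -0.396, 0.11, 0.119]
  grip_n: 45

```text
t: 5.9
eef_pos: [0.4961, 0.2341, 0.0534]
ee_rot: [3.138, -0.003, -1.518]
force: [-0.2, 1.0, -3.1]
width: 0.0099
gripper_force: 45.0
```

```bash
python3 - <<'E'
from h import *
np.set_printoptions(precision=4,suppress=True)
arm.grab_frame('wrist')
T=wristT(); im=arm.grab_frame('wrist'); np.save('T2.npy',T); cv2.imwrite('pics/w2.png',im[:,:,::-1]); s=arm.get_state(); print(s['eef_pos'],s['ee_rot'],s['force'],s['t'])
im=arm.grab_frame('top');cv2.imwrite('pics/top2.png',cv2.resize(im[140:300,190:420,::-1],(0,0),fx=3.4,fy=3.4,interpolation=cv2.INTER_CUBIC))
E
```

```text
[0.4975 0.2354 0.0556] [ 3.1411 -0.0007 -1.517 ] [ 0.1295  0.1971 -2.998 ] 6.0
```

View pics/w2.png

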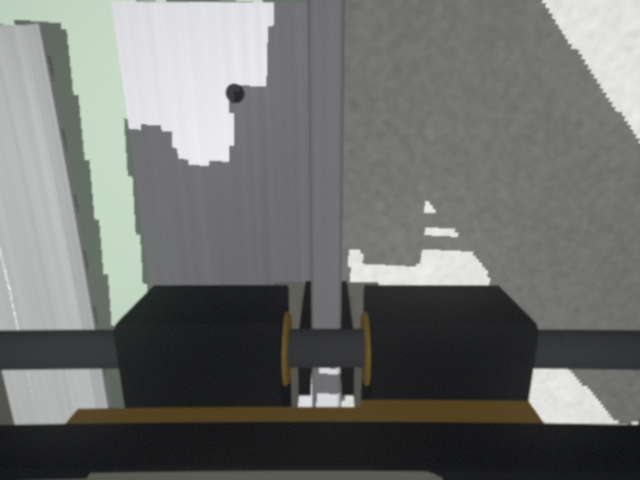

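View pics/top2.png

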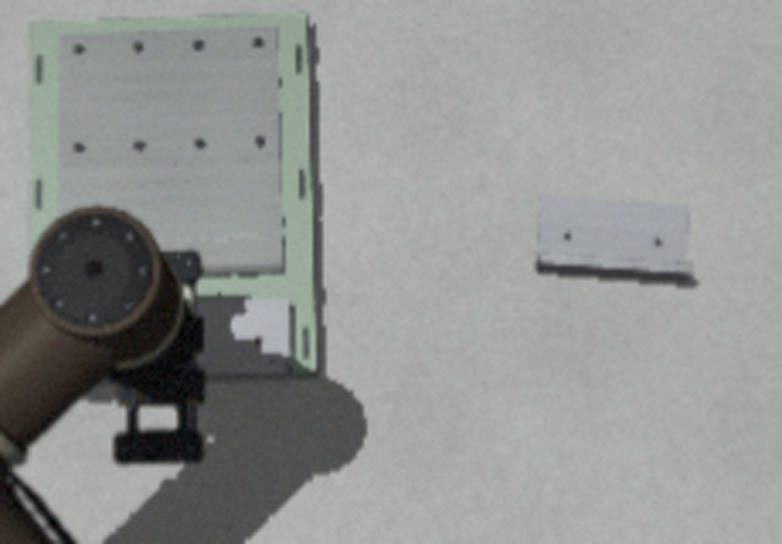

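The wrist view shows the toe edge running from (113,3) to (148,285) and the liner's front edge from about (39,24) to (107,400), with green deck between them. The top view confirms the stop is in front of the liner. I'll fit both edges numerically.

```bash
python3 - <<'E'
from h import *
np.set_printoptions(precision=4,suppress=True)
T=np.load('T2.npy'); im=cv2.imread('pics/w2.png').astype(float)
b,g,r=[cv2.blur(im[:,:,i],(3,3)) for i in range(3)]
gr=(g-(r+b)/2)/(g+10)
L=[];S=[]
for v in range(30,280,10):
    m=np.where(gr[v]>0.05)[0]; m=m[m<200]
    if v%50==0: print(v,m.min(),m.max())
    L.append(ray('wrist',(m.min()-.5,v),.040,T)); S.append(ray('wrist',(m.max()+.5,v),.049,T))
for n,P in(('liner',L),('toe',S)):
    P=np.array(P); k=np.polyfit(P[:,1],P[:,0],1); res=P[:,0]-np.polyval(k,P[:,1]); print(n,'yaw',np.degrees(np.arctan(-k[0])),'x at y=.13,.24,.35',np.polyval(k,[.13,.24,.35]),'rms',res.std(),res.max())
print('ends liner',ray('wrist',(39,24),.04,T),'toe',ray('wrist',(113,3),.049,T))
E
```

```text
50 50 116
100 59 123
150 68 130
200 77 137
250 86 144
liner yaw 3.165273891569199 x at y=.13,.24,.35 [0.6067 0.6006 0.5945] rms 0.00016984275764318616 0.0003217828905449638
toe yaw 3.140237031772386 x at y=.13,.24,.35 [0.5774 0.5714 0.5653] rms 0.00015008232917252195 0.00043918387410002424
ends liner [0.6081 0.1364 0.04  ] toe [0.5764 0.1293 0.049 ]
```

Converted, 0.013 m is 0.026, -0.0055 m is -0.011.

Request:
send_path:
  plan:
    - [0, -0.006, 0, 0.008, 0]
    - [0, -0.011, 0, 0.016, 0]
    - [0, -0.011, 0, 0.024, 0]
    - [0, -0.011, 0, 0.026, 0]
    - [0, -0.011, 0, 0.026, 0]
    - [0, -0.011, 0, 0.026, 0]
  grip_n: 45

```text
t: 6.55
eef_pos: [0.4971, 0.2414, 0.0425]
ee_rot: [3.141, -0.0, -1.517]
force: [-1.2, -0.1, -3.0]
width: 0.0098
gripper_force: 45.0
```

Request:
send_path:
  plan:
    - [0, 0, 0, 0.001, 0]
    - [0, 0, 0, 0.002, 0]
    - [0, 0, 0, 0.002, 0]
    - [0, 0, 0, 0.002, 0]
    - [0, 0, 0, 0.002, 0]

```text
t: 6.97
eef_pos: [0.4972, 0.2415, 0.0416]
ee_rot: [-3.141, 0.0, -1.517]
force: [0.0, -0.5, -3.1]
width: 0.0098
gripper_force: 45.0
```

Request:
send_path:
  plan:
    - [0, 0, 0, 0.001, 0]
    - [0, 0, 0, 0.002, 0]
    - [0, 0, 0, 0.002, 0]
    - [0, 0, 0, 0.002, 0]
    - [0, 0, 0, 0.002, 0]

```text
t: 7.38
eef_pos: [0.4972, 0.2415, 0.0406]
ee_rot: [-3.141, 0.0, -1.517]
force: [-0.5, -0.5, -2.6]
width: 0.0099
gripper_force: 45.0
```

Request:
send_path:
  plan:
    - [0, 0, 0, 0.0006, 0]
    - [0, 0, 0, 0.0012, 0]
    - [0, 0, 0, 0.0012, 0]
    - [0, 0, 0, 0.0012, 0]
    - [0, 0, 0, 0.0012, 0]

```text
t: 7.8
eef_pos: [0.4972, 0.2415, 0.0405]
ee_rot: [-3.141, 0.0, -1.517]
force: [-2.0, -0.5, 6.3]
width: 0.0099
gripper_force: 45.0
```

Converted, -0.023 m is -0.046, -0.021 m is -0.042.

Request:
send_path:
  plan:
    - [0, 0, -0.006, -0.0004, 0]
    - [0, 0, -0.012, -0.0004, 0]
    - [0, 0, -0.018, -0.0004, 0]
    - [0, 0, -0.024, -0.0004, 0]
    - [0, 0, -0.03, -0.0004, 0]
    - [0, 0, -0.036, -0.0004, 0]
    - [0, 0, -0.042, -0.0004, 0]
    - [0, 0, -0.046, -0.0004, 0]
    - [0, 0, -0.046, -0.0004, 0]
    - [0, 0, -0.046, -0.0004, 0]

```text
t: 8.63
eef_pos: [0.5204, 0.2427, 0.0406]
ee_rot: [-3.141, -0.0, -1.517]
force: [-2.9, -1.2, 4.4]
width: 0.0096
gripper_force: 45.0
```

```bash
python3 - <<'E'
from h import *
np.set_printoptions(precision=4,suppress=True)
T=wristT(); im=arm.grab_frame('wrist'); np.save('T3.npy',T); cv2.imwrite('pics/w3.png',im[:,:,::-1]); s=arm.get_state(); print(s['eef_pos'],s['ee_rot'],s['force'],s['moment'],s['t'])
E
```

```text
[0.5204 0.2426 0.0406] [-3.1413 -0.     -1.5167] [-3.1024 -2.2626  5.6072] [-0.2514  1.1964 -0.0561] 8.6833
```

View pics/w3.png

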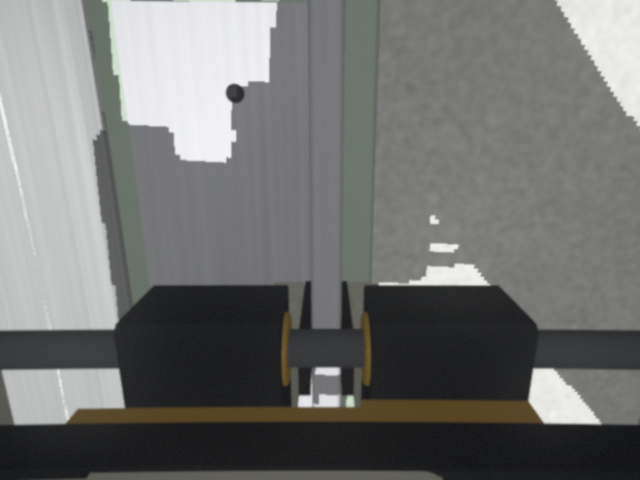

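The foot is flat on the deck. The liner edge is at about column 93 at row 50 and the toe at about column 117, so a few mm of gap remain, and the two edges stay parallel.

```bash
python3 - <<'E'
from h import *
np.set_printoptions(precision=4,suppress=True)
T=np.load('T3.npy'); im=cv2.imread('pics/w3.png').astype(float)
b,g,r=[cv2.blur(im[:,:,i],(3,3)) for i in range(3)]
gr=(g-(r+b)/2)/(g+10)
S=[]
for v in range(130,280,10):
    m=np.where(gr[v]>0.04)[0]; m=m[m<200]; S.append(ray('wrist',(m.max()+.5,v),.034,T))
P=np.array(S); k=np.polyfit(P[:,1],P[:,0],1); print('toe yaw',np.degrees(np.arctan(-k[0])),'x at y=.13,.24,.35',np.polyval(k,[.13,.24,.35]),(P[:,0]-np.polyval(k,P[:,1])).std())
for uv in((88,28),(95,131),(118,290)): 
  for z in (.04,.042): print(uv,ray('wrist',uv,z,T))
print('toe end',ray('wrist',(108,1),.034,T))
E
```

```text
toe yaw 3.0882773275999833 x at y=.13,.24,.35 [0.6016 0.5957 0.5897] 0.00011946124473474733
(88, 28) [0.6068 0.1464 0.04  ]
(88, 28) [0.6057 0.1467 0.042 ]
(95, 131) [0.6083 0.1805 0.04  ]
(95, 131) [0.6072 0.1804 0.042 ]
(118, 290) [0.6055 0.2437 0.04  ]
(118, 290) [0.6045 0.2427 0.042 ]
toe end [0.602  0.1366 0.034 ]
```

Converted, -0.014 m is -0.028, -0.012 m is -0.024.

Request:
send_path:
  plan:
    - [0, 0, -0.004, 0, 0]
    - [0, 0, -0.008, 0, 0]
    - [0, 0, -0.012, 0, 0]
    - [0, 0, -0.016, 0, 0]
    - [0, 0, -0.02, 0, 0]
    - [0, 0, -0.024, 0, 0]
    - [0, 0, -0.028, 0, 0]
    - [0, 0, -0.028, 0, 0]

```text
t: 9.35
eef_pos: [0.5343, 0.2434, 0.0406]
ee_rot: [3.142, -0.0, -1.517]
force: [-3.9, -1.7, 6.5]
width: 0.0097
gripper_force: 45.0
```

Request:
send_path:
  plan:
    - [0, 0, -0.004, 0, 0]
    - [0, 0, -0.008, 0, 0]
    - [0, 0, -0.012, 0, 0]
    - [0, 0, -0.016, 0, 0]
    - [0, 0, -0.02, 0, 0]
    - [0, 0, -0.024, 0, 0]
    - [0, 0, -0.026, 0, 0]
    - [0, 0, -0.026, 0, 0]

```text
t: 10.02
eef_pos: [0.5471, 0.2441, 0.0406]
ee_rot: [3.141, -0.0, -1.517]
force: [-4.2, -0.9, 6.5]
width: 0.0099
gripper_force: 45.0
```

Request:
send_path:
  plan:
    - [0, 0, 0, 0.0004, 0]
    - [0, 0, 0, 0.0008, 0]
    - [0, 0, 0, 0.0008, 0]
    - [0, 0, 0, 0.0008, 0]

```text
t: 10.35
eef_pos: [0.5471, 0.2441, 0.0405]
ee_rot: [-3.142, -0.0, -1.517]
force: [-5.2, -0.4, 9.9]
width: 0.01
gripper_force: 45.0
```

```bash
python3 - <<'E'
from h import *
np.set_printoptions(precision=4,suppress=True)
T=wristT(); im=arm.grab_frame('wrist'); np.save('T4.npy',T); cv2.imwrite('pics/w4.png',im[:,:,::-1]); s=arm.get_state(); print(s['eef_pos'],s['ee_rot'],s['force'],s['moment'],s['t'])
E
```

```text
[0.5472 0.2441 0.0406] [-3.1414 -0.     -1.5166] [-4.9373 -1.4356  8.3957] [-0.3031  2.0685 -0.0287] 10.4
```

View pics/w4.png

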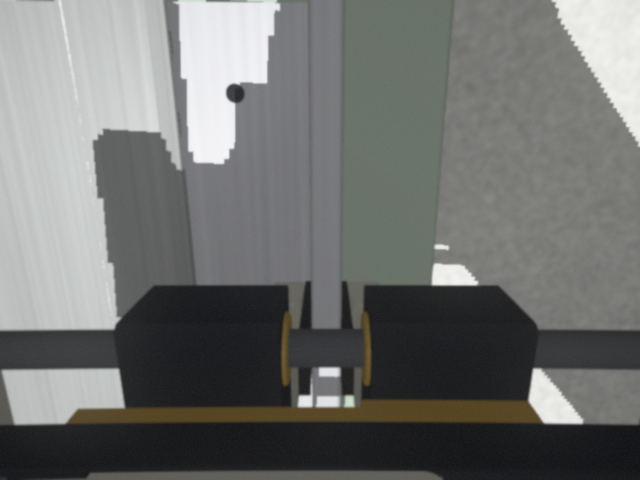

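The liner now overlaps the foot by about 20 mm (edge near column 175 at row 93, where the toe was at 122). The ends of both are level at row 1–2, and the press is steady at 8–10 N measured. I'm handing in.

Request:
send_path:
  plan:
    - [0, 0, 0, 0, 0]
    - [0, 0, 0, 0, 0]
    - [0, 0, 0, 0, 0]
    - [0, 0, 0, 0, 0]

```text
t: 10.73
eef_pos: [0.5471, 0.2441, 0.0406]
ee_rot: [-3.141, -0.0, -1.517]
force: [-5.0, -1.2, 9.5]
width: 0.0096
gripper_force: 45.0
```

```bash
python3 -c "
from station import arm
print(arm.job_done())"
```

```text
the job is handed in; nothing more can be done
None
```

The long stop is tucked about 20 mm under the liner's lapped margin, its right end level with the liner's side (the left end was out of camera view). It is still gripped and pressed flat at about 10 N; I handed the job in at about 10.7 s and no verdict came back.

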